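# Load a spring-backed specimen holder and hold its cover home on the hidden pins

### The arm

A 7-joint arm with a two-finger parallel gripper is mounted at the origin on a cart in front of the work surface, level with it; the furniture and walls round the work are solid. World frame = base frame: x ahead of the robot, y to its left, z up, the work surface at z = 0. Lengths are in m, angles in rad, forces in N, time in s.
With the tool pointing down it reaches from about 0.4 to 0.85 m from the base axis. Payload 10.4 kg.
Tool frame: the origin (TCP) lies at the very end of the fingers, on their centre line; the grasp point (between the pads) lies 19 mm behind it; z points along the fingers, y is the line along which they close (so a half turn about z gives the same grasp; the last joint's range is limited). The gripper opens to 87 mm and grips with 3 to 60 N. Pads are 19 mm wide; open, the fingers measure 117 mm over their backs; the gripper's body (75 mm by 190 mm) begins 51 mm behind the grasp point.
Start: joints at [-1.295, 0.332, -0.065, 1.46, 0.022, 1.35, -0.088], TCP at [0.184, 0.597, 0.223] pointing down, gripper open.
Joint ranges: [-2.6, 2.6], [-0.5, 2.12], [-1.47, 1.34], [0.16, 2.42], [-1.27, 4.41], [0.06, 2.06], [-2.6, 2.6]. Speed limits (rad/s): [2.22, 2.22, 2.79, 2.79, 3.14, 3.14, 3.14].

### API

Orientations are given as a unit quaternion [x, y, z, w].
In Python, from plant import env gives the robot as it stands. Calls block until the motion is done:
- env.goto(position, orientation): joint-space move of the TCP to a pose.
- env.movel(position, rotation=None, feed=0.15): straight line of the TCP; rotation=None keeps the orientation; feed is the mean speed in m/s.
- env.move_joints(angles): joint-space move.
- env.grip(opening): opening from 0.0 (shut) to 1.0 (fully open); the grip force is fixed at half the most; returns when the fingers have stopped.
- env.dwell(seconds).
- env.inverse_kinematics(position, orientation): joint angles nearest the present ones, or None.
- env.capture(name): name is "side" or "top"; returns the picture (384x512x3 uint8, red, green, blue); there is no depth.
- env.camera_info(name): a dict with "K" (3x3 intrinsics, pixels), "rvec" (rotation vector, rad) and "tvec" (3), from world to camera coordinates, as OpenCV has them. Camera axes: x right, y down, z forward; pixel columns grow to the right and rows downward; lengths in m; the calibration is good to about 2 mm. A picture is of the moment at which its call begins. camera_info takes no time and is no camera call.
A pose or a line that the arm cannot do raises env.PlanningError and nothing moves.
- env.close_job(): hands the job in; it is judged then, once.
Readings, each from a call of its own:
- env.current_time(): time.
- env.current_qpos(): joint angles.
- env.current_qvel(): joint speeds.
- env.current_tau(): joint torques, N m.
- env.current_ee_pos(): TCP position.
- env.current_orientation(): TCP orientation.
- env.current_force(): force on the tool from outside, world axes, zero at the start.
- env.current_wrist_torque(): the same for the moment, N m.
- env.current_finger_gap(): opening from 0.0 (shut) to 1.0 (fully open).
- env.current_grasp_force(): force on a finger pad.
Only numpy, scipy, OpenCV 4.12 (cv2) and the standard library are available. Lean on these libraries where they do the work, as an engineer would, in place of code of your own. Each camera call takes 0.05 s, during which the arm holds its last target. There are 200 camera calls.

### The job

Load the specimen holder: put the black mount in its large nest and the orange mount in its small nest, the way up they stand now, and leave the green mount and everything else on the bench alone. Then take the blue cover by its handle, slide it over the holder's two locating pins, which it hides, large window over the black mount, until it drops on, and press it fully home against the springs. Finish while holding the cover pressed home: do not let go, or the springs lift it again.

Things in the scene. Friction and masses are not known exactly. Their poses are not given: they have to be found in the camera images.
- holder: Specimen holder, fixed: dark base plate 86 x 160 x 10 mm, on it an aluminium body 70 (x) by 136 mm (y). Origin: centre of the underside; y points to the large end. Its middle (y -42 to +42 mm) is a floor 21 mm above the worktop with two round nests; at each end stands a land, its flat top 30 mm above the worktop, on which the cover seats. Each land has a steel pin 12 mm high with a tapered tip.
- nest_large_mouth (a point): Centre of the large nest at its raised spring disc, 17 mm above the worktop, 4 mm below the nest's rim; y = +23 mm of the holder. The hole is 33 mm wide with a 2 mm chamfer. The black mount standing in it reaches 35 mm above the worktop, 14 mm above the floor around.
- nest_small_mouth (a point): Centre of the small nest, same heights, y = -23 mm of the holder. The hole is 28 mm wide with a 2 mm chamfer. The orange mount standing in it also reaches 35 mm above the worktop.
- nest_large (a joint): How far the spring disc in the large nest is pressed down, m: 0 raised, 0.005 when the cover is home, stop at 0.007. The spring pushes up with 3.6 N at 0 and 0.6 N more per mm.
- nest_small (a joint): The same for the small nest.
- pin_large (a point): Tip of the thick locating pin (12 mm diameter, the top 3.5 mm tapering to 7 mm), 42 mm above the worktop, on the land at the large nest's end (y = +55 mm of the holder).
- pin_small (a point): Tip of the thin locating pin (8 mm diameter, the top 3.5 mm tapering to 3 mm), 42 mm above the worktop, on the land at the small nest's end (y = -55 mm of the holder).
- cover: Loose cover, 0.3 kg, right way up on the worktop: blue plate 70 (x) by 140 (y) by 8 mm, black bar handle across its middle, windows of 24 mm at y = +23 and 19 mm at y = -23 mm. Origin: centre of the underside. Two blind holes underneath, closed by bosses 17 mm high (round at +y, square at -y). Goes on with its y along the holder's y. Rests on the mounts at z = 35 mm; home at 30 mm, about 10 N.
- cover_grip (a point): Centre of the cover's bar handle, 38 mm above its underside. The bar is 58 mm long (cover x), 12 mm wide (cover y), 12 mm high, on posts at x = +-22 mm, with 24 mm free below it over the plate. Grip it across its 12 mm, fingers closing along the cover's y.
- bore_large (a point): Mouth of the round blind hole (14 mm wide, 1.5 mm chamfer, 14 mm deep) in the cover's underside, y = +55 mm of the cover; takes the thick pin.
- slot_small (a point): Mouth of the blind slot (10 mm in the cover's x, 16 mm in its y, 14 mm deep) in the cover's underside, y = -55 mm of the cover; takes the thin pin.
- black_mount: Black cylindrical resin mount, 30 mm diameter, 18 mm high, 0.03 kg, standing on the worktop. Origin: centre of the underside. Belongs in the large nest.
- orange_mount: Orange-brown cylindrical resin mount, 25 mm diameter, 18 mm high, 0.02 kg, standing on the worktop. Origin: centre of the underside. Belongs in the small nest.
- green_mount: Dark green cylindrical resin mount, 30 mm diameter, 22 mm high, standing among the others; not for this load, leave it where it is. Origin: centre of the underside.
- loupe: Bystander: folding loupe, white ring and black handle, 34 x 63 x 12 mm. Origin: centre of the underside.
- lens_brush: Bystander: brown lens brush, 14 x 132 x 14 mm, lying along its y. Origin: centre of the underside.
- oil_bottle: Bystander: small amber bottle with a black cap, 26 mm diameter, 58 mm high. Origin: centre of the underside.
- gauge_block: Bystander: steel gauge block, 9 x 30 x 17 mm. Origin: centre of the underside.
Not all that is in view belongs to the job. Leave any yellow look-alike of the black_mount alone.

How it is judged:
On the way, in this order (a step that is already met when the one before it is completed fails the run):
1. the black mount stands in the large nest and the orange mount in the small one, both released (horizontal distance between black_mount and nest_large_mouth below 0.004 m and angle between each of black_mount, orange_mount's own z axis and vertical below 0.15 rad and z of each of black_mount, orange_mount in the frame of holder below 0.019 m and contact force between the fingers and black_mount below 0.2 N and horizontal distance between orange_mount and nest_small_mouth below 0.004 m and contact force between the fingers and orange_mount below 0.2 N), for 0.2 s.
2. the cover has dropped over both pins (horizontal distance between bore_large and pin_large below 0.003 m and horizontal distance between slot_small and pin_small below 0.005 m and z of cover in the frame of holder below 0.0385 m and angle between cover's own z axis and vertical below 0.08 rad), for 0.2 s.
At the end, for the whole second after the job is handed in: Black mount in the large nest, orange in the small (within 4 mm, upright); cover on both pins the right way round (bore within 3 mm, slot 5 mm), level within 0.03 rad, within 1.5 mm of home, at rest; both discs pressed over 3.6 mm; fingers bear on the cover with over 5 N (horizontal distance between black_mount and nest_large_mouth below 0.004 m and angle between each of black_mount, orange_mount's own z axis and vertical below 0.15 rad and horizontal distance between orange_mount and nest_small_mouth below 0.004 m and horizontal distance between bore_large and pin_large below 0.003 m and horizontal distance between slot_small and pin_small below 0.005 m and z of cover in the frame of holder below 0.0315 m and angle between cover's own z axis and vertical below 0.03 rad and value of joint each of nest_large, nest_small above 0.0036 m and contact force between the fingers and cover above 5 N and linear speed of cover below 0.02 m/s); the arm keeps its last pose, push and grip.
It fails at once if the green mount, the loupe, the brush, the oil bottle or the gauge block is moved by more than 25 mm (distance of any of green_mount, loupe, lens_brush, oil_bottle, gauge_block from where it was at the start of the episode above 0.025 m).
It also fails if it takes over 56 s, if anything falls off the work surface, if the arm or the gripper's body presses on something with over 40 N, if the wrist force passes 120 N, or if a joint passes its speed limit or range.

## Working session

There is one attempt and no reset: what is moved stays moved. The work goes in short steps, each a Python script; the robot and the scene stay as the last script left them, time stands still between calls to the robot, and variables do not carry over. Pictures are saved under pics/ and viewed, at most 10 in all, crops included, and the job is handed in when it is done.

```bash
mkdir -p pics; ls; python3 - <<'E'
from plant import env
import cv2
for n in("top","side"):
    im=env.capture(n); cv2.imwrite(f"pics/{n}0.png",im[:,:,::-1])
    i=env.camera_info(n); print(n,i["K"].tolist() if hasattr(i["K"],'tolist') else i["K"],i["rvec"],i["tvec"])
print(env.current_time(),env.current_orientation())
E
```

```text
pics
top [[389.17154449207044, 0.0, 252.42206409505098], [0.0, 389.17154449207044, 189.33015879025191], [0.0, 0.0, 1.0]] [ 2.1518159  -2.13046509  0.15049127] [-0.03806993  0.54001117  0.96500969]
side [[493.4860202259795, 0.0, 244.08212448758803], [0.0, 493.4860202259795, 184.0998394958164], [0.0, 0.0, 1.0]] [ 2.0250482  -0.5537656   0.29922839] [-0.46327214  0.15541445  1.10555445]
0.1 [ 1.48818198e-01  9.88864361e-01 -6.42824742e-04 -8.41525692e-05]
```

View pics/top0.png

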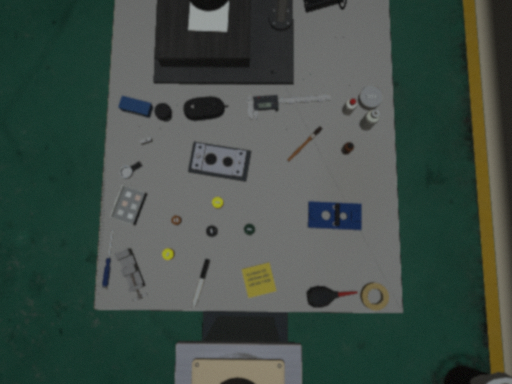

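View pics/side0.png

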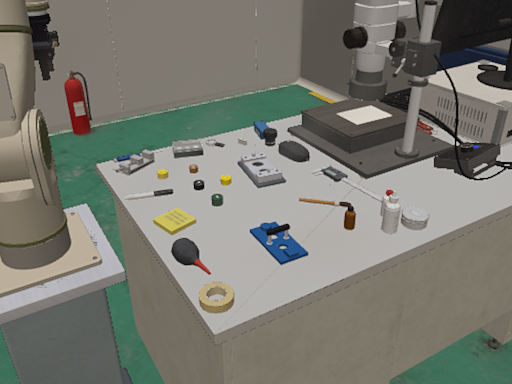

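The top view shows these candidates:
- **Black mount:** dark discs at (212,231) and (249,229). The black one is at 212 and the green one at 249.
- **Orange mount:** (177,220). The brown blob at (347,148) is the oil bottle.
- **Look-alikes to leave alone:** yellow discs at (217,202) and (168,254).
- **Holder:** (220,161).
- **Cover:** (335,215).

I'll confirm these in one enlarged crop.

```bash
cat > h.py <<'E'
import cv2, numpy as np
from plant import env
def cam(n):
    i=env.camera_info(n); R=cv2.Rodrigues(np.array(i["rvec"],float))[0]
    return np.array(i["K"]),R,np.array(i["tvec"],float).ravel()
def ray(n,uv):
    K,R,t=cam(n); d=R.T@np.linalg.inv(K)@np.array([*uv,1.]); return -R.T@t,d
def onplane(n,uv,z):
    c,d=ray(n,uv); return c+d*(z-c[2])/d[2]
def proj(n,p):
    K,R,t=cam(n); q=K@(R@np.array(p)+t); return q[:2]/q[2]
E
python3 - <<'E'
from h import *
t=cv2.imread("pics/top0.png");s=cv2.imread("pics/side0.png")
a=cv2.resize(t[135:265,155:285],None,fx=4,fy=4,interpolation=cv2.INTER_CUBIC)
b=cv2.resize(t[190:240,298:372],None,fx=3.5,fy=3.5,interpolation=cv2.INTER_CUBIC)
c=cv2.resize(s[145:265,185:315],None,fx=2,fy=2,interpolation=cv2.INTER_CUBIC)
o=np.zeros((520,800,3),np.uint8);o[:520,:520]=a;o[:175,530:530+259]=b;o[190:430,530:790]=c
cv2.imwrite("pics/c1.png",cv2.convertScaleAbs(o,alpha=1.3))
for nm,uv,z in(("black",(212,231),.018),("green",(249,229),.022),("or",(177,220),.018),("hold",(220,161),.03),("cover",(335,215),.008)):
    print(nm,onplane("top",uv,z).round(3))
E
```

```text
black [0.433 0.071 0.018]
green [ 0.439 -0.025  0.022]
or [0.461 0.164 0.018]
hold [0.617 0.054 0.03 ]
cover [ 0.479 -0.251  0.008]
```

View pics/c1.png

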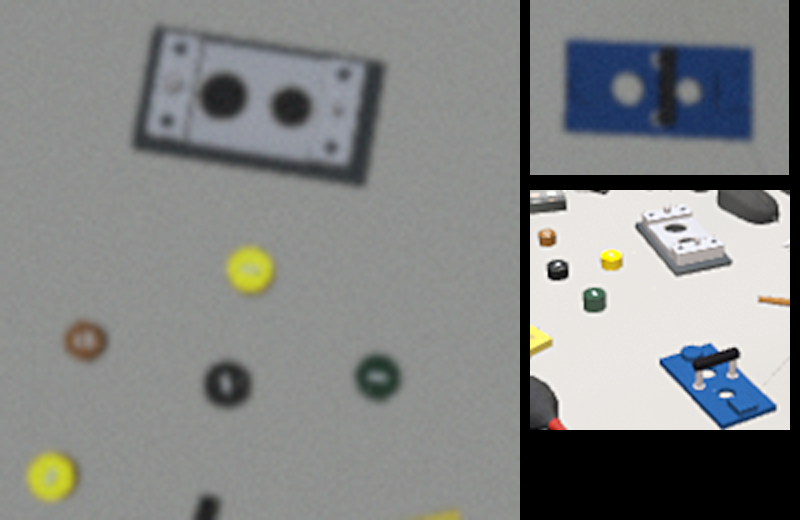

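The crop confirms it. The black disc is at crop (228,384), the green one beside it at (378,377), and the orange one at (85,341). The large nest is at (222,97), on the left, which is world +y. The cover's larger window is also on the left, so no flip is needed. Next I'll measure sub-pixel.

```bash
cat >> h.py <<'E'
def blob(m,near,r):
    mm=np.zeros_like(m,np.uint8); cv2.circle(mm,tuple(int(v) for v in near),r,255,-1)
    m=cv2.bitwise_and((m>0).astype(np.uint8)*255,mm)
    n,l,st,ce=cv2.connectedComponentsWithStats(m)
    k=1+np.argmax(st[1:,4]); return ce[k],st[k,4],(l==k).astype(np.uint8)
def soft(g,near,r,sign=-1):
    # intensity-weighted centroid of a dark (sign -1) spot vs. local background
    x,y=near; Y,X=np.mgrid[0:g.shape[0],0:g.shape[1]]; d=np.hypot(X-x,Y-y)
    bg=np.median(g[(d>r)&(d<r+3)]); w=np.clip(sign*(g-bg)-8,0,None)*(d<=r)
    return np.array([(w*X).sum(),(w*Y).sum()])/w.sum()
def avg(n,k=8): return np.mean([env.capture(n).astype(np.float32) for _ in range(k)],0)
E
python3 - <<'E'
from h import *
T=avg("top",6);S=avg("side",6);np.save("T.npy",T);np.save("S.npy",S)
g=T.mean(2);gs=S.mean(2)
def it(g,p,r,s=-1):
    for _ in range(4): p=soft(g,p,r,s)
    return p
sat=T.max(2)-T.min(2)
for nm,p,h in(("black",(212,231),.018),("green",(249,229),.022),("orange",(176.3,220.3),.018)):
    q=it(g,p,8); w=onplane("top",q,h*.7)
    ps=proj("side",[w[0],w[1],h/2]); 
    print(nm,q.round(2),w.round(4),"side pred",ps.round(1))
NL=it(g,(210.5,159),7);NS=it(g,(227.8,161.5),6)
a,b=onplane("top",NL,.0195),onplane("top",NS,.0195)
print("nests",NL,NS,a,b,np.linalg.norm(a-b)*1e3)
# holder body: bright
m=(g>g[161,219]-0).astype(np.uint8)
b0=np.median(g[175:200,240:290]);print("bg",b0,"alu",g[150:154,205:212].mean(),g[161,219])
dark=(g<(b0*0.72)).astype(np.uint8)
c,ar,mm=blob(dark,(220,161),40)
cn=max(cv2.findContours(mm,0,2)[0],key=cv2.contourArea)
P=np.array([onplane("top",u[0],.010)[:2] for u in cn],np.float32)
print("base",ar,cv2.minAreaRect(P))
blue=(T[...,2]-T[...,0]>35)
c,ar,mm=blob(blue,(335,215),45)
cn=max(cv2.findContours(mm,0,2)[0],key=cv2.contourArea)
P=np.array([onplane("top",u[0],.008)[:2] for u in cn],np.float32)
print("cover",ar,cv2.minAreaRect(P))
# handle: dark
hd=(T.max(2)<60); c,ar,mm=blob(hd,(338,215),16); 
print("handle",c,ar,onplane("top",c,.042),T[215,337],T[215,320])
cn=max(cv2.findContours(mm,0,2)[0],key=cv2.contourArea);print(cv2.minAreaRect(cn))
# windows
for p in((325,215),(343,216)):
    q=it(T[...,0],p,4,1);print("win",q,onplane("top",q,.004))
E
```

```text
black [211.43 230.77] [0.4339 0.0735 0.0126] side pred [198.3 185.7]
green [249.07 228.9 ] [ 0.4397 -0.0248  0.0154] side pred [216.7 200.5]
orange [176.4  219.99] [0.4611 0.1663 0.0126] side pred [193.1 169.7]
nests [210.28394452 158.56130391] [227.37165202 161.28281311] [0.62533585 0.08079357 0.0195    ] [0.61832398 0.03502925 0.0195    ] 46.29836884971352
bg 110.833336 alu 104.85317 119.22222
base 476 ((0.6205184459686279, 0.05782242864370346), (0.16010020673274994, 0.08634158968925476), 81.401123046875)
cover 1021 ((0.4782961308956146, -0.24904251098632812), (0.13508275151252747, 0.0662466287612915), 87.98052215576172)
handle [336.72 214.72] 125 [ 0.47667566 -0.24817414  0.042     ] [24.833334 25.166666 26.5     ] [34.5      49.333332 78.833336]
((336.5, 214.5), (23.0, 5.0), 90.0)
win [325.35179001 214.81851931] [ 0.47934577 -0.22607266  0.004     ]
win [342.83363123 215.67195155] [ 0.47754332 -0.27220364  0.004     ]
```

Everything matches the given sizes: nest spacing 46.3 mm (46 expected), base 160 x 86 mm, and the nest midpoint agrees with the base centre. Both methods give the axis at 81.4°. Next I'll cross-check in the side view and test the IK.

```bash
cat >> h.py <<'E'
def down(a):  # tool pointing down, fingers closing along world angle a (deg)
    f=np.radians(a+90)/2; return [float(np.cos(f)),float(np.sin(f)),0.,0.]
def tri(uvT,uvS):
    P=[np.hstack([cam(n)[1],cam(n)[2][:,None]]) for n in("top","side")]
    P=[cam(n)[0]@p for n,p in zip(("top","side"),P)]
    X=cv2.triangulatePoints(P[0],P[1],np.array(uvT,float),np.array(uvS,float)); return (X[:3]/X[3]).ravel()
E
python3 - <<'E'
from h import *
S=np.load("S.npy");T=np.load("T.npy");gs=S.mean(2)
b0=np.median(gs[195:215,150:180]);print(b0)
for nm,p,h,t in(("black",(198.3,185.7),.018,(211.43,230.77)),("green",(216.7,200.5),.022,(249.07,228.9)),("orange",(193.1,169.7),.018,(176.4,219.99))):
    m=gs<b0*0.8
    c,a,mm=blob(m,p,11); print(nm,c.round(2),a,onplane("side",c,h/2).round(4),"tri",tri(t,c).round(4))
# yellow mounts as well, nests
for p in((226,161.5),(239.5,167)):pass
H=np.array([.6211,.0578]);u=np.array([np.cos(np.radians(81.35)),np.sin(np.radians(81.35))])
for y,nom in((.023,"NL"),(-.023,"NS")):
    pr=proj("side",[*(H+u*y),.0195]);c=pr
    for _ in range(3): c=soft(gs,c,7)
    print(nom,pr.round(1),c.round(2),onplane("side",c,.0195).round(4))
m=(S[...,2]-S[...,0]>35);c,a,mm=blob(m,(278,242),40)
cv2.imwrite("pics/s1.png",cv2.resize(S[150:185,235:290][:,:,::-1].astype(np.uint8),None,fx=8,fy=8,interpolation=cv2.INTER_CUBIC))
q0=np.array(env.current_qpos())
for a in(-8.65,171.35,81.35,-98.65,87.9,-92.1):
  for p in((.4339,.0735,.1),(.4611,.1663,.1),(.6246,.0805,.1),(.4784,-.249,.1),(.6211,.0578,.1)):
    q=env.inverse_kinematics(list(p),down(a)); print(a,p[:2],None if q is None else np.round(q,2))
E
```

```text
177.72223
black [198.38 184.88] 103 [0.4359 0.0774 0.009 ] tri [0.4341 0.0736 0.0113]
green [216.69 199.85] 131 [ 0.4411 -0.0219  0.011 ] tri [ 0.4397 -0.0248  0.0129]
orange [193.11 168.76] 62 [0.4637 0.1714 0.009 ] tri [0.4614 0.1664 0.0119]
NL [256.9 164.3] [257.16 162.59] [0.6308 0.0892 0.0195]
NS [263.2 171.1] [263.13 171.54] [0.6163 0.0331 0.0195]
-8.65 (0.4339, 0.0735) [-0.78  0.02  0.52  2.1  -0.01  1.02 -0.4 ]
-8.65 (0.4611, 0.1663) [-0.82  0.15  0.41  1.98 -0.07  1.03 -0.53]
-8.65 (0.6246, 0.0805) [-0.62  0.47  0.55  1.62 -0.27  1.13 -0.16]
-8.65 (0.4784, -0.249) [-0.42  0.37  0.97  1.87 -0.35  1.08  0.54]
-8.65 (0.6211, 0.0578) [-0.6   0.46  0.56  1.63 -0.27  1.12 -0.12]
171.35 (0.4339, 0.0735) [ 0.98  0.26 -1.34  2.02  0.29  1.07  2.5 ]
171.35 (0.4611, 0.1663) [-0.63  0.14  0.21  1.97 -0.03  1.03  2.58]
171.35 (0.6246, 0.0805) [ 0.64  0.8  -1.25  1.54  0.77  1.36  2.3 ]
171.35 (0.4784, -0.249) [-0.55  0.48  1.17  1.88 -0.49  1.12 -2.48]
171.35 (0.6211, 0.0578) [ 0.68  0.79 -1.25  1.56  0.76  1.35  2.34]
81.35 (0.4339, 0.0735) [-0.74  0.02  0.48  2.1  -0.01  1.02  1.17]
81
[... 570 characters left out ...]
0.49  0.68  1.64 -0.33  1.13 -1.64]
87.9 (0.4339, 0.0735) [-0.73  0.02  0.47  2.1  -0.01  1.02  1.28]
87.9 (0.4611, 0.1663) [-0.73  0.14  0.31  1.97 -0.05  1.03  1.14]
87.9 (0.6246, 0.0805) [-0.53  0.45  0.43  1.61 -0.2   1.12  1.48]
87.9 (0.4784, -0.249) [-0.39  0.36  0.94  1.87 -0.33  1.07  2.21]
87.9 (0.6211, 0.0578) [-0.52  0.45  0.46  1.63 -0.21  1.12  1.53]
-92.1 (0.4339, 0.0735) [-0.79  0.02  0.53  2.1  -0.01  1.02 -1.86]
-92.1 (0.4611, 0.1663) [-0.89  0.15  0.49  1.98 -0.08  1.03 -1.97]
-92.1 (0.6246, 0.0805) [-0.68  0.49  0.63  1.62 -0.31  1.13 -1.58]
-92.1 (0.4784, -0.249) [-0.36  0.34  0.89  1.87 -0.3   1.07 -0.96]
-92.1 (0.6211, 0.0578) [-0.67  0.49  0.66  1.64 -0.32  1.13 -1.54]
```

View pics/s1.png

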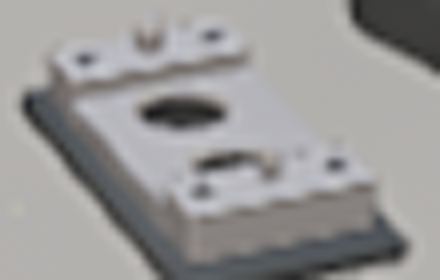

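Both views agree: triangulated mount centres are at about 12 mm height and within 0.3 mm of the top-view estimates. The side crop shows the holder with its large nest at the far (+y) end, at about (257.4,163.6), within 1 px of the prediction. Now I'll pick up the black mount.

```bash
cat >> h.py <<'E'
H=np.array([.6211,.0578]);A=81.35;U=np.array([np.cos(np.radians(A)),np.sin(np.radians(A))])
def pose(): return np.round(env.current_ee_pos(),4),np.round(env.current_force(),1),round(float(env.current_finger_gap())*87,1),round(float(env.current_grasp_force()),1),round(env.current_time(),2)
E
python3 - <<'E'
from h import *
q=down(A-90)
env.goto([.4341,.0735,.10],q); print(pose())
env.grip(.55)
env.movel([.4341,.0735,.008],q,feed=.15); print(pose())
env.grip(0.2); print(pose())
env.movel([.4341,.0735,.07],feed=.2); print(pose())
E
```

```text
(array([0.4344, 0.0746, 0.1002]), array([-1.3, -0.3,  1. ]), 87.0, 0.0, 2.83)
(array([0.4346, 0.0735, 0.0086]), array([-0.3,  0.3,  1.1]), 48.1, 0.0, 4.52)
(array([0.4345, 0.0737, 0.0084]), array([-0.9, -0.4,  5.9]), 27.9, 30.0, 5.02)
(array([0.4343, 0.0737, 0.0704]), array([-0.3, -0.2, -1. ]), 28.3, 30.0, 5.47)
```

```bash
python3 - <<'E'
from h import *
q=down(A-90); n=H+U*.023; print(n)
env.goto([*n,.07],q); print(pose())
env.movel([*n,.033],q,feed=.15); env.dwell(.1);f0=np.array(env.current_force());print(pose())
for z in(.030,.028,.0265,.0255):
    env.movel([*n,z],q,feed=.05); df=np.array(env.current_force())-f0; print(z,df.round(1),pose()[0])
    if abs(df[2])>6: break
cv2.imwrite("pics/p1.png",cv2.resize(env.capture("side")[130:190,220:300][:,:,::-1],None,fx=8,fy=8,interpolation=cv2.INTER_CUBIC))
E
```

```text
[0.62455916 0.08053839]
(array([0.6233, 0.08  , 0.0687]), array([-0.3,  0.1, -0.6]), 28.1, 30.0, 6.26)
(array([0.6249, 0.0806, 0.0342]), array([-0.4, -0.4,  0.1]), 28.1, 30.0, 6.76)
0.03 [-0.2  0.9 -0.7] [0.6246 0.0806 0.0303]
0.028 [ 0.4  1.3 -0.4] [0.6245 0.0805 0.0279]
0.0265 [ 0.5 -0.1 -1.5] [0.6245 0.0805 0.0264]
0.0255 [0.1 0.5 0.6] [0.6247 0.0805 0.0256]
```

View pics/p1.png

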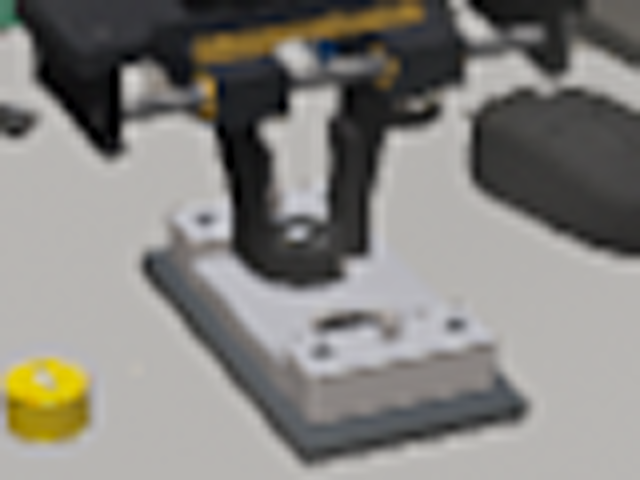

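The mount sits at (257,159) in the large nest with no resisting force. I'll release it and do the same with the orange one.

```bash
python3 - <<'E'
from h import *
q=down(A-90); n=H+U*.023
env.grip(.5); env.movel([*n,.075],q,feed=.25); print(pose())
o=[.4614,.1664]
env.goto([*o,.06],q); env.movel([*o,.008],q,feed=.15); print(pose())
env.grip(0.15); print(pose()); env.movel([*o,.07],feed=.25)
n=H-U*.023
env.goto([*n,.07],q); env.movel([*n,.033],q,feed=.15); env.dwell(.1);f0=np.array(env.current_force());print(pose())
for z in(.030,.028,.0255):
    env.movel([*n,z],q,feed=.05); df=np.array(env.current_force())-f0; print(z,df.round(1),pose()[0])
    if abs(df[2])>6: break
else:
    env.grip(.45); env.movel([*n,.08],q,feed=.25); print(pose())
    env.goto([.4784,-.249,.12],down(87.9-180))
    print(pose())
    cv2.imwrite("pics/p2.png",np.vstack([cv2.resize(env.capture("side")[145:190,230:300][:,:,::-1],(560,360),interpolation=cv2.INTER_CUBIC)]))
    T=avg("top",5);np.save("T2.npy",T)
E
```

```text
(array([0.6255, 0.0807, 0.0764]), array([-0.4,  0.7, -0.7]), 43.4, 0.0, 8.77)
(array([0.4622, 0.1656, 0.0082]), array([-0.8,  1. ,  0.1]), 43.6, 0.0, 10.03)
(array([0.4617, 0.1667, 0.0085]), array([-0.9,  0.3,  6.3]), 23.3, 30.0, 10.55)
(array([0.6179, 0.0356, 0.0339]), array([-0.1,  0.4, -0.7]), 23.3, 30.0, 12.28)
0.03 [0.2 0.1 0.2] [0.6177 0.0352 0.0302]
0.028 [-0.1  0.4 -0.3] [0.6176 0.035  0.0279]
0.0255 [ 1.4 -0.3  3.1] [0.6179 0.035  0.0257]
(array([0.6184, 0.0352, 0.0812]), array([-1.2,  0.2,  0.7]), 38.8, 0.0, 14.02)
(array([ 0.4791, -0.2478,  0.1195]), array([ 0.5,  1. , -1.1]), 39.3, 0.0, 15.23)
```

View pics/p2.png

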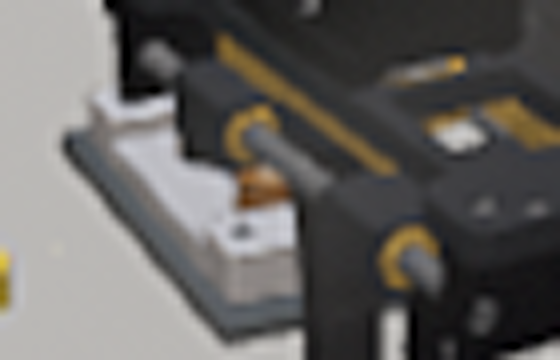

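The orange mount stands at (263,169). The gripper hides the black one in this view, so I'll check it from the top, then grip the cover.

```bash
python3 - <<'E'
from h import *
T=np.load("T2.npy")
cv2.imwrite("pics/p3.png",cv2.resize(np.clip(T[130:240,170:370]*1.3,0,255)[:,:,::-1].astype(np.uint8),None,fx=4,fy=4,interpolation=cv2.INTER_CUBIC)[:440])
g=T.mean(2)
for y in(.023,-.023):
    p=proj("top",[*(H+U*y),.028]);c=p
    for _ in range(3):c=soft(g,c,7)
    print(p.round(2),c.round(2),onplane("top",c,.03).round(4),(H+U*y).round(4))
c=[.4784,-.249]
env.movel([*c,.019],down(87.9-180),feed=.12); print(pose())
env.grip(0.0); env.dwell(.2); print(pose(),env.current_orientation())
E
```

```text
[210.01 158.12] [210.1  158.41] [0.6233 0.08   0.03  ] [0.6246 0.0805]
[227.13 160.83] [227.56 161.54] [0.6153 0.0337 0.03  ] [0.6176 0.0351]
(array([ 0.4788, -0.2493,  0.0196]), array([-0.2,  0.4,  0.6]), 39.1, 0.0, 16.52)
(array([ 0.4785, -0.249 ,  0.0191]), array([-0.5,  1.2,  2.1]), 11.9, 30.0, 17.32) [ 9.99831856e-01 -1.83370686e-02  9.81132181e-05 -4.19350843e-05]
```

View pics/p3.png

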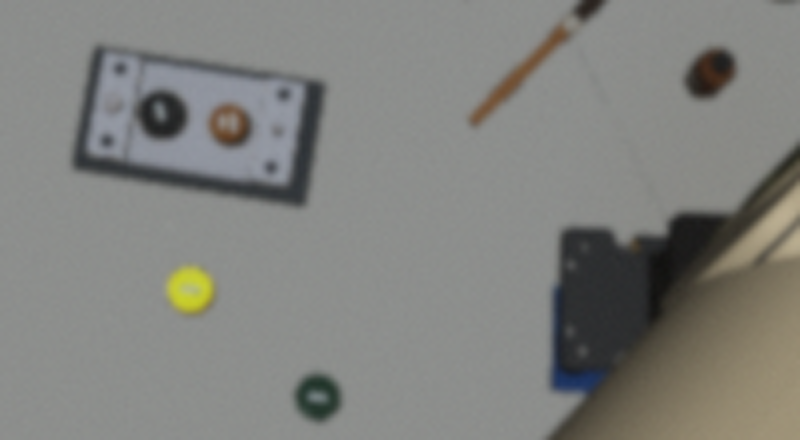

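Both mounts are seated, black at crop (162,114) and orange at (230,124), and the handle is gripped at 11.9 mm and 30 N. Before lowering the cover I'll check the pins, at crop (113,104) and (278,131), against prediction.

```bash
python3 - <<'E'
from h import *
for y in(.055,-.055): print(proj("top",[*(H+U*y),.036]).round(2))
c=[.4784,-.249]
env.movel([*c,.10],feed=.15); print(pose())
q=down(A-180)
env.goto([*H,.10],q); env.dwell(.2); print(pose())
cv2.imwrite("pics/p4.png",cv2.resize(env.capture("side")[110:200,210:320][:,:,::-1],None,fx=6,fy=6,interpolation=cv2.INTER_CUBIC))
S=avg("side",3)
E
```

```text
[197.68 155.54]
[238.94 162.06]
(array([ 0.478 , -0.2484,  0.0992]), array([ 0. ,  0.2, -3.8]), 11.6, 30.0, 18.02)
(array([0.621 , 0.0563, 0.1002]), array([-0.1, -0.2, -3. ]), 11.8, 30.0, 19.49)
```

View pics/p4.png

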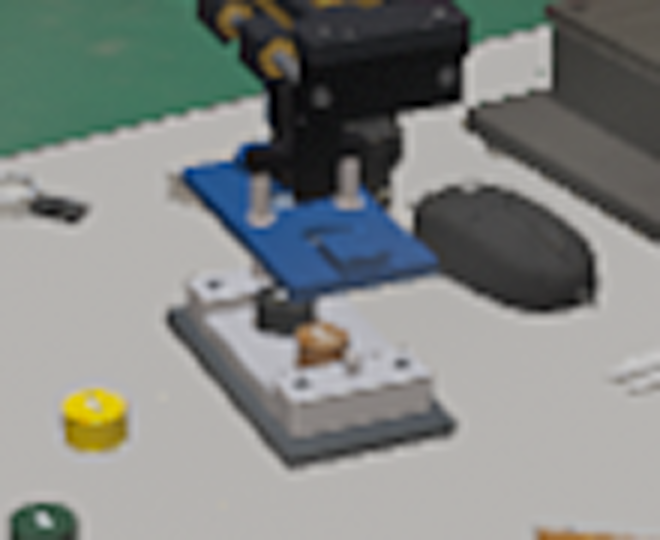

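The cover hangs level over the holder with its round boss at the large end, and the pins match prediction within 0.5 px. Lowering it now while watching the force.

```bash
python3 - <<'E'
from h import *
q=down(A-180)
env.movel([*H,.066],q,feed=.1); env.dwell(.2); f0=np.array(env.current_force());print(pose())
for z in(.062,.060,.058,.056,.0545):
    env.movel([*H,z],q,feed=.04); env.dwell(.1); df=np.array(env.current_force())-f0; print(z,df.round(1),np.round(env.current_wrist_torque(),2),pose()[0])
    if df[2]>8 or np.hypot(*df[:2])>6: break
E
```

```text
(array([0.6215, 0.0578, 0.0665]), array([-0. , -0.1, -2.5]), 11.7, 30.0, 20.38)
0.062 [ 0.1  0.1 -1. ] [-0.06  0.17  0.01] [0.6211 0.0578 0.062 ]
0.06 [-0.1  0.7 -1. ] [-0.04  0.14 -0.02] [0.6211 0.0578 0.06  ]
0.058 [-0.5  0.2 -1.4] [-0.01  0.15  0.04] [0.6211 0.0578 0.058 ]
0.056 [-0.1  0.4 -1.9] [ 0.02 -0.02 -0.03] [0.6211 0.0579 0.056 ]
0.0545 [ 0.8  0.5 -2.1] [ 0.02 -0.1  -0.07] [0.6211 0.0578 0.0545]
```

It dropped over both pins without contact forces. Pressing home.

```bash
python3 - <<'E'
from h import *
q=down(A-180); env.dwell(.3); f0=np.array(env.current_force())
for z in(.0525,.0510,.0500,.0492,.0487,.0482,.0477):
    env.movel([*H,z],q,feed=.03); env.dwell(.15); df=np.array(env.current_force())-f0; print(z,df.round(1),np.round(env.current_wrist_torque(),2),pose())
    if df[2]>18: break
env.dwell(.4);print(pose())
cv2.imwrite("pics/p5.png",cv2.resize(env.capture("side")[125:190,220:300][:,:,::-1],None,fx=7,fy=7,interpolation=cv2.INTER_CUBIC))
E
```

```text
0.0525 [-1.1  0.1  8.6] [ 0.14  0.34 -0.01] (array([0.6213, 0.0578, 0.0529]), array([-0.4,  0.4,  4.4]), 11.4, 30.0, 22.83)
0.051 [-1.2  0.   9.2] [ 0.13  0.42 -0.06] (array([0.6214, 0.0578, 0.0514]), array([-0.5,  0.4,  5. ]), 11.5, 30.0, 23.23)
0.05 [-3.1  0.3 10.4] [0.12 0.57 0.  ] (array([0.6214, 0.0578, 0.0505]), array([-2.4,  0.7,  6.3]), 11.6, 30.0, 23.63)
0.0492 [-2.   0.3 12.8] [0.18 0.57 0.  ] (array([0.6215, 0.0578, 0.0498]), array([-1.3,  0.7,  8.6]), 11.1, 30.0, 24.03)
0.0487 [-3.2  0.9 14.5] [0.15 0.7  0.  ] (array([0.6215, 0.0577, 0.0495]), array([-2.5,  1.2, 10.3]), 11.8, 30.0, 24.43)
0.0482 [-3.5  1.3 15.8] [ 0.27  1.01 -0.  ] (array([0.6215, 0.0579, 0.0492]), array([-2.8,  1.7, 11.7]), 11.5, 30.0, 24.83)
0.0477 [-7.5  1.1 20.8] [0.26 1.49 0.  ] (array([0.6215, 0.0579, 0.0491]), array([-6.8,  1.4, 16.6]), 11.7, 30.0, 25.23)
(array([0.6215, 0.0579, 0.0491]), array([-6.8,  2. , 16.8]), 11.8, 30.0, 25.63)
```

View pics/p5.png

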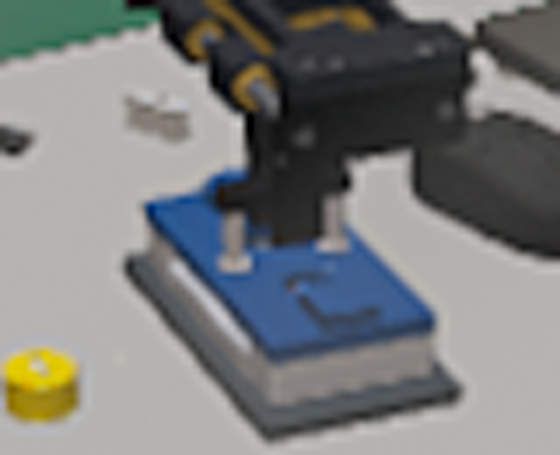

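TCP z is 0.0491 m, the expected home height. The force rises sharply there, and the picture shows the cover flat on the lands. Handing in while holding.

```bash
python3 -c "
from h import *
print(env.close_job(),pose())"
```

```text
the job is handed in; nothing more can be done
the job is handed in; nothing more can be done
```

The job is handed in: both mounts are in their nests, and the cover is on both pins, still gripped and pressed home with about 17 N at about 26 s; the judge's result was not shown.

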